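Send the loaded shuttle in and let it latch at mid position

ROBOT

A 6-joint arm with a two-finger parallel gripper is mounted at the origin on the work surface. World frame = base frame: x ahead of the robot, y to its left, z up, the work surface at z = 0. Lengths are in m, angles in degrees, forces in N, time in s.
With the tool pointing down it reaches from about 0.375 to 0.9 m from the base axis. Payload 3.1 kg.
Tool frame: the origin (TCP) lies at the very end of the fingers, on their centre line; the grasp point (between the pads) lies 19 mm behind it (grip_point_offset is the distance from the TCP to the grasp point, in m); y points along the fingers, x is the direction in which the jaws open and shut, and the axes are right-handed (so a half turn about y gives the same grasp; the last joint's range is limited). The gripper opens to 87 mm and grips with 3 to 60 N. Pads are 19 mm wide; open, the fingers measure 117 mm over their backs; the gripper's body (75 mm by 190 mm) begins 51 mm behind the grasp point.
Start: joints at [-79.956, 30.224, 82.088, -0, 67.689, -10.227], TCP at [0.217, -0.586, 0.223] pointing down, gripper open.
Joint ranges: [-176.69, 176.69], [-43.24, 126.21], [12.49, 139.97], [-82, 262], [0, 151.66], [-163.58, 163.58]. Speed limits (degrees/s): [159.86, 159.86, 180, 180, 180, 180].

INTERFACE

Orientations are given as a 3x3 rotation matrix whose columns are the frame's x, y, z axes.
In Python, from rig import * gives the robot as it stands.
- The arm moves only by the tool send_rows, never from a script. Its argument "moves" is text: rows parted by semicolons, each of 5 numbers parted by spaces: the finger opening in mm, from 0 to 87, then the shift along the tool's x, y, z in mm, then the turn about the tool's y in degrees. In form: fingers dx dy dz yaw; .... A call has 1 to 20 rows; each row shifts and turns the commanded pose from where the row before left it, along the tool's axes as they then stand; what a row does not reach is not made up. A row lasts 1/12 s, in which the tool goes at most 41.7 mm and 7.16 degrees, less where a joint would pass 70% of its speed; a pose out of reach is approached as far as the arm can. A call is refused whole if a number of a shift passes 41.7 or a number of a turn 7.16, either way. A call with a gripper value outside its range is refused whole. The fingers move at their own pace and stop on an object; the grip force is fixed at half the most. Time passes only in rows, so rows that do not move let the fingers close. It gives the time, the measured TCP pose, the force and the opening at its end, in the units of the state.
- read_state(): the state, without advancing time (a new reading comes with each control period).
- capture(name): name is "side" or "top" or "wrist"; returns a dict with "image" (420x560x3 uint8, blue, green, red), "z_map" (420x560 float32, m along the optical axis (not along the pixel's ray), 0 where there is no reading), "mtx" (3x3 intrinsics, pixels), "distortion" ([k1, k2, p1, p2, k3] as OpenCV has them; the pictures are not rectified), "origin" and "rotation" of the camera in the world; the wrist camera has in their place "tool_from_camera" (4x4, takes a point from camera to tool coordinates, whose origin is the TCP and whose axes are the tool frame's). Camera axes: x right, y up, looking along -z (the intrinsics and any distortion apply to the point x, -y, -z); pixel columns grow to the right and rows downward; lengths in m; the calibration is good to about 2 mm. A picture is of the moment at which its call begins: read the wrist's pose just before it.
- hand_in(): hands the job in, once; it reports no verdict.
Trained networks look in a picture, given as the dict that the camera call returned (one of the last four; its "shot" number tells which), for a name from the list of things; names that differ only in an ending like _2 or _b are one class to them, and where a whole thing is asked for, a point or a joint stands for the part that bears it (a point fixed in the world has none). Each returns a list of dicts, best first, with "p" (0 to 1); they miss things now and then, are a little off and sometimes report something else, mostly with a low value. They report only what shows in the picture. A call takes as long as a camera call. They do not tell look-alikes from the thing itself.
- search_frame(picture, name): "bbox" ([left, top, right, bottom] in pixels, round what is visible of it).
- masks_of(picture, name): "region" (420x560 bool, what is visible of it) and "bbox" ([left, top, right, bottom] in pixels, round what is visible of it).
- mark_of(picture, name): "pixel" ([row, column] in pixels: a listed point, or the origin of a listed thing).
The state is a dict: "time_s": time; "joint_positions": joint angles; "qvel": joint speeds; "tau": joint torques, N m; "position": TCP position; "tcp_rot": TCP orientation; "force": force on the tool from outside, world axes, zero at the start; "moment": the same for the moment, N m; "opening": opening from 0.0 (shut) to 1.0 (fully open).
Only numpy, scipy, OpenCV 4.12 (cv2) and the standard library are available. Lean on these libraries where they do the work, as an engineer would, in place of code of your own. Each camera call takes 0.05 s, during which the arm holds its last target. There are 200 camera calls.

TASK

The sprung shuttle of the bench fixture stands out at its loading end with a steel bush in its pocket. With the fingertips, push the shuttle's upright end plate until the shuttle is fully in against its stop, then let it go so that its spring brings it back and the stop pin catches it at mid position, and leave it there. Nothing is gripped or lifted: do not touch the bush or the stop pin, keep the bush standing in its pocket, and leave the other things on the table where they are.

Things in the scene. Friction and masses are not known exactly. Their poses are not given: they have to be found in the camera images.
- fixture: Shuttle fixture, fixed to the table: dark steel base plate 340 x 130 x 12 mm, two steel rails along it (tops 36 mm up) between which the shuttle rides, and a blue bridge across it at x = 73 to 107 mm, 70 mm high. Origin on the table under the plate's centre; x along the rails, the way the shuttle is pushed in (towards the bridge); z up.
- push_face (a point): Point on the outer face of the shuttle's upright end plate, 60 mm above the table, midway across; moves with the shuttle. The face looks along the fixture's -x; push along +x. The plate is 100 mm wide and spans 36 to 85 mm above the table. Fully out, the point is at x = -150 mm, y = 0 of the fixture, 20 mm inside the base plate's end.
- shuttle_travel (a joint): Shuttle travel along the fixture's +x, m. 0: out (start); 0.060: fully in at the stop. The spring pushes back with 4 N at 0, 9.5 N at 0.060, plus damping 40 N s/m; it returns at up to 0.2 m/s. Going in, a tooth lifts the stop pin and passes it (about 2 N more). Let go from beyond 0.032, it returns only to 0.030, held by the pin (mid position); from less, to 0.
- pin_knob (a point): Centre of the top of the stop pin's steel knob (20 mm across, 14 mm high) above the middle of the bridge, 104 mm above the table when the pin is down; fixture x = 90 mm, y = 0.
- stop_pin: The stop pin, a steel pin 10 mm thick standing upright through the bridge with a knob on top. Origin on the table plane at the pin's axis, z up. Not to be touched.
- pin_lift (a joint): Height of the stop pin above its lowest place, m: 0 down (a light spring keeps it there), about 0.009 while the tooth passes beneath it.
- pocket (a point): Centre of the floor of the square pocket on the shuttle's deck, 34 mm above the table, 105 mm behind the push face along +x. The pocket is 40 mm square inside with rims 8 mm high; moves with the shuttle.
- bush_mid (a point): Middle (half-way up, on the axis) of the steel bush that stands loose in the pocket: a plain ring 38 mm across, 45 mm high, bore 22 mm, about 150 g; its top is 79 mm above the table. z along its axis.
- bush: The same bush; origin at the centre of its underside.
- spare_bush: A second, equal bush standing on the table beside the fixture; bystander. Origin at the centre of its underside.
- oil_jar: Grey jar with a black cap, 52 mm across, 70 mm high, standing beside the fixture; bystander. Origin at the centre of its underside.
- screwdriver: Screwdriver lying on the table beside the fixture; bystander. x along its length towards the tip.
- shuttle: The aluminium shuttle: upright end plate whose back slopes at 45 degrees down to a deck (top 34 mm above the table) with the pocket, then a narrow tongue that runs under the bridge. Origin: the fixture's origin when fully out; axes as the fixture's.
There are look-alikes about, which are no part of the job. Leave any orange look-alike of the bush alone.

How it is judged:
By the outcome, as a careful person would: the job done as asked, in the order asked, and still so for the second after the job is handed in, with the robot touching nothing.
It also fails if it takes over 43 s, if anything falls off the work surface, if the arm or the gripper's body presses on something with over 40 N, if the wrist force passes 120 N, or if a joint passes its speed limit or range.

## Working session

There is one attempt and no reset: what is moved stays moved. The work goes in short steps, Python scripts to look and compute and a tool call to move; the robot and the scene stay as the last step left them, time stands still between calls to the robot, and variables do not carry over. Pictures are saved under pics/ and viewed, about 8 in all and at most 12, crops included, and the job is handed in when it is done.

Besides the shell and the picture viewer there is one more tool, called after "Request:" as name(argument=value, ...), one argument or row to a line, values as JSON. send_rows: Moves the arm, as the interface text tells. Its arguments: {"type":"object","properties":{"moves":{"type":"string"}},"required":["moves"]}

```bash
mkdir -p pics; ls; cat > h.py <<'E'
from rig import *
import numpy as np, cv2
def world(c,rc,st=None,z=None):
    r,col=rc
    u=cv2.undistortPoints(np.array([[[col,r]]],float),np.array(c["mtx"]),np.array(c["distortion"]))[0,0]
    d=np.array([u[0],-u[1],-1.0])
    if "origin" in c: R=np.array(c["rotation"]);o=np.array(c["origin"])
    else:
        T=np.array(c["tool_from_camera"]);Rt=np.array(st["tcp_rot"]);R=Rt@T[:3,:3];o=Rt@T[:3,3]+np.array(st["position"])
    w=R@d
    if z is None:
        zm=c["z_map"][int(round(r)),int(round(col))]; return o+w*zm
    return o+w*(z-o[2])/w[2]
E
python3 - <<'E'
from h import *
s=read_state();print(s)
ims=[]
for n in("top","side"):
    c=capture(n);cv2.imwrite(f"pics/{n}0.png",c["image"])
    print(n,np.round(c["origin"],3).tolist())
    for k,z in(("push_face",.06),("pin_knob",.104),("pocket",.034),("bush_mid",.0565),("fixture",0),("spare_bush",0),("oil_jar",0),("screwdriver",0)):
        for m in mark_of(c,k)[:3]: print(k,round(m["p"],2),np.round(m["pixel"]).tolist(),np.round(world(c,m["pixel"],z=z),3).tolist(),np.round(world(c,m["pixel"]),3).tolist())
E
```

```text
pics
{'time_s': 0.0, 'joint_positions': array([-7.99569059e+01,  3.02786128e+01,  8.21582191e+01, -1.06843055e-03,
        6.76874904e+01, -1.02260720e+01]), 'qvel': array([-0.08107624, -0.14839733, -0.0764061 , -0.02315344, -0.00408285,
        0.06346151]), 'tau': array([ 1.23270063e-03, -4.40031374e+01, -1.76589650e+01,  6.32695528e-02,
        5.81154681e-02, -1.74234256e-04]), 'position': array([ 0.21642286, -0.58554123,  0.22156524]), 'tcp_rot': array([[ 3.46437110e-01, -3.95381426e-04,  9.38073117e-01],
       [-9.38070763e-01,  2.13357419e-03,  3.46437140e-01],
       [-2.13842340e-03, -9.99997646e-01,  3.68253521e-04]]), 'force': array([-0.2879265 ,  0.25309058,  0.00266034]), 'moment': array([ 0.0118257 , -0.0161442 , -0.03931659]), 'opening': 0.997470550155917}
top [0.481, 0.015, 1.046]
pin_knob 0.44 [209.0, 269.0] [0.59, 0.032, 0.104] [0.591, 0.032, 0.102]
pin_knob 0.33 [206.0, 306.0] [0.598, -0.049, 0.104] [0.606, -0.054, 0.034]
pocket 0.74 [204.0, 326.0] [0.611, -0.103, 0.034] [0.611, -0.103, 0.034]
bush_mid 0.77 [137.0, 379.0] [0.765, -0.23, 0.056] [0.782, -0.244, -0.0
[... 648 characters left out ...]
0] [0.59, 0.036, 0.104] [0.59, 0.037, 0.103]
pocket 0.76 [260.0, 301.0] [0.612, -0.094, 0.034] [0.603, -0.113, 0.062]
pocket 0.55 [194.0, 271.0] [0.617, 0.106, 0.034] [0.593, 0.037, 0.103]
bush_mid 0.88 [255.0, 301.0] [0.61, -0.097, 0.056] [0.602, -0.112, 0.079]
bush_mid 0.56 [297.0, 414.0] [0.762, -0.249, 0.056] [0.784, -0.233, 0.019]
fixture 0.8 [255.0, 292.0] [0.61, -0.052, 0.0] [0.592, -0.091, 0.056]
spare_bush 0.7 [230.0, 331.0] [0.717, -0.016, 0.0] [0.709, -0.03, 0.018]
spare_bush 0.39 [286.0, 197.0] [0.406, -0.063, 0.0] [0.406, -0.081, 0.026]
spare_bush 0.17 [258.0, 290.0] [0.602, -0.059, -0.0] [0.592, -0.082, 0.033]
oil_jar 0.81 [237.0, 213.0] [0.464, 0.051, 0.0] [0.46, 0.018, 0.039]
```

```bash
python3 - <<'E'
import cv2
a=cv2.imread("pics/top0.png")[90:330,200:440];b=cv2.imread("pics/side0.png")[150:390,160:460]
cv2.imwrite("pics/a.png",cv2.resize(a,None,fx=2.5,fy=2.5,interpolation=2));cv2.imwrite("pics/b.png",cv2.resize(b,None,fx=2.5,fy=2.5,interpolation=2))
E
```

```text
(no output)
```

View pics/a.png

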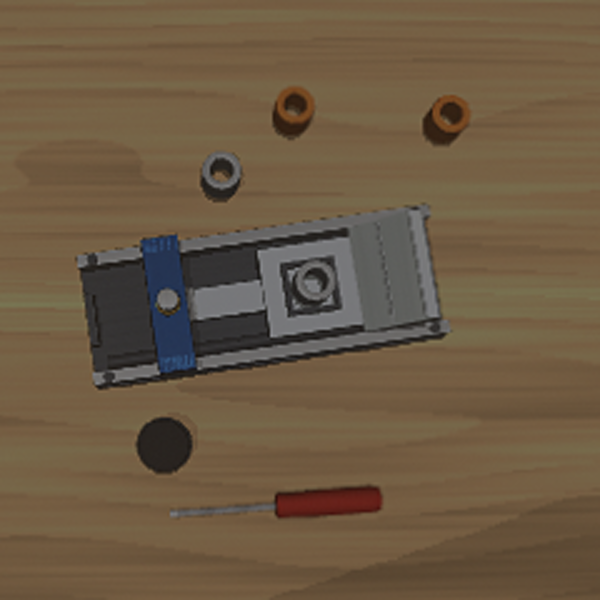

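View pics/b.png

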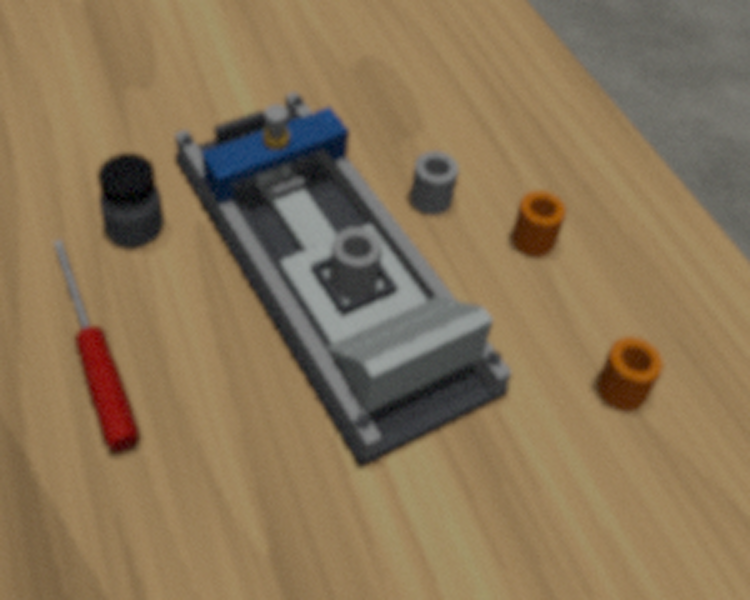

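The top view shows the fixture with its bridge on the left. The knob is at about pixel (209, 269), and the pocketed steel bush is at (204, 326). The spare steel bush is beside the fixture at (161, 287), and the orange look-alikes are at (134, 317) and (137, 379). The bush that matters is the one in the pocket, and I won't touch any of them.

The knob-to-push-face distance measures 241 mm against 240 mm expected. The push direction is about (-0.15, 0.99). I'll move to a point behind the end plate with the fingers closed.

Request:
send_rows(
  moves="0 0 0 0 5.85; 0 0 0 0 5.85; 0 -18.6 0 33 0; 0 -18.6 0 33 0; 0 -18.6 0 33 0; 0 -18.6 0 33 0; 0 -18.6 0 33 0; 0 -18.6 0 33 0; 0 -18.6 0 33 0; 0 -18.6 0 33 0; 0 -18.6 0 33 0; 0 -18.6 0 33 0; 0 -18.6 0 33 0; 0 -18.6 0 33 0; 0 -18.6 0 33 0; 0 -18.6 0 33 0; 0 0 30 0 0; 0 0 30 0 0; 0 0 30 0 0; 0 0 0 0 0",
)

```text
time_s: 2.57
position: [0.6306, -0.2569, 0.1257]
tcp_rot: [[0.15, -0.012, 0.989], [-0.989, 0.007, 0.15], [-0.009, -1.0, -0.011]]
force: [-1.5, -0.5, -0.0]
opening: 0.004
```

```bash
python3 - <<'E'
from h import *
s=read_state();p=s["position"];R=s["tcp_rot"];print(s["time_s"],p.round(4),R.round(3).tolist(),s["force"].round(1),s["opening"])
d=np.array([-.15,.989,0]);f=np.array([.6035,-.055,0])
for n in("wrist","side"):
    c=capture(n);cv2.imwrite(f"pics/{n}1.png",c["image"])
    for k,z in(("push_face",.06),("pin_knob",.104)):
        for m in mark_of(c,k)[:2]: print(n,k,round(m["p"],2),np.round(m["pixel"]).tolist(),world(c,m["pixel"],s,z).round(3),world(c,m["pixel"],s).round(3))
a=np.hstack([cv2.imread(f"pics/{n}1.png") for n in("wrist","side")]);cv2.imwrite("pics/c.png",cv2.resize(a,(800,300)))
E
```

```text
2.5667 [ 0.6306 -0.2569  0.1257] [[0.15, -0.012, 0.989], [-0.989, 0.007, 0.15], [-0.009, -1.0, -0.011]] [-1.5 -0.5 -0. ] 0.003777971870703471
wrist push_face 0.86 [223.0, 198.0] [ 0.625 -0.203  0.06 ] [ 0.624 -0.202  0.057]
side push_face 0.59 [295.0, 332.0] [ 0.626 -0.2    0.06 ] [ 0.625 -0.202  0.064]
side pin_knob 0.48 [195.0, 272.0] [0.594 0.032 0.104] [0.595 0.032 0.104]
```

View pics/c.png

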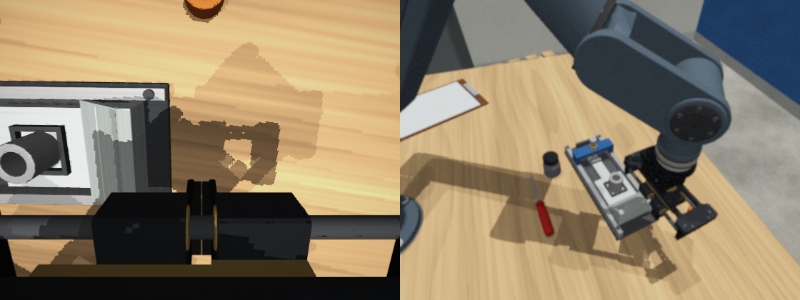

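The close look puts the face at (0.6255, -0.2025). The tool is centred to within about 3 mm, with roughly 40 mm between the closed fingers and the plate. Next I'll lower and approach.

Request:
send_rows(
  moves="0 0 25 0 0; 0 0 25 0 0; 0 0 20 0 0; 0 0 0 3 0; 0 -10 0 0 0; 0 -10 0 0 0; 0 -8 0 0 0; 0 -4 0 0 0; 0 -4 0 0 0; 0 -4 0 0 0; 0 -4 0 0 0; 0 -4 0 0 0; 0 0 0 0 0",
)

```text
time_s: 3.95
position: [0.6301, -0.2111, 0.0625]
tcp_rot: [[0.15, -0.001, 0.989], [-0.989, 0.001, 0.15], [-0.001, -1.0, -0.001]]
force: [1.0, -0.2, 0.1]
opening: 0.006
```

Request:
send_rows(
  moves="0 6 0 0 0; 0 0 10 0 0; 0 -6 0 0 0; 0 -4 0 0 0; 0 -4 0 0 0; 0 -4 0 0 0; 0 0 0 0 0; 0 0 0 0 0",
)

```text
time_s: 4.62
position: [0.6288, -0.2016, 0.0522]
tcp_rot: [[0.149, 0.001, 0.989], [-0.989, -0.003, 0.149], [0.003, -1.0, 0.0]]
force: [-0.1, -5.6, -1.5]
opening: 0.007
```

Request:
send_rows(
  moves="0 -5 0 0 0; 0 -5 0 0 0; 0 -5 0 0 0; 0 -5 0 0 0; 0 -5 0 0 0; 0 -5 0 0 0; 0 -5 0 0 0; 0 -5 0 0 0; 0 0 0 0 0; 0 0 0 0 0",
)

```text
time_s: 5.45
position: [0.6234, -0.1632, 0.0523]
tcp_rot: [[0.15, 0.002, 0.989], [-0.989, -0.005, 0.15], [0.005, -1.0, 0.001]]
force: [1.0, -8.1, -4.6]
opening: 0.007
```

Request:
send_rows(
  moves="0 -3 0 0 0; 0 -3 0 0 0; 0 -3 0 0 0; 0 0 0 0 0; 0 0 0 0 0",
)

```text
time_s: 5.87
position: [0.6223, -0.1548, 0.0523]
tcp_rot: [[0.15, 0.002, 0.989], [-0.989, -0.005, 0.15], [0.005, -1.0, 0.002]]
force: [0.5, -9.4, -2.7]
opening: 0.005
```

Request:
send_rows(
  moves="0 -2 0 0 0; 0 -2 0 0 0; 0 0 0 0 0; 0 0 0 0 0",
)

```text
time_s: 6.2
position: [0.6221, -0.153, 0.0524]
tcp_rot: [[0.15, 0.003, 0.989], [-0.989, -0.008, 0.15], [0.009, -1.0, 0.002]]
force: [1.1, -13.0, -5.0]
opening: 0.008
```

Request:
send_rows(
  moves="0 -2 0 0 0; 0 -1 0 0 0; 0 0 0 0 0; 0 0 0 0 0; 0 0 0 0 0",
)

```text
time_s: 6.62
position: [0.6222, -0.1529, 0.0525]
tcp_rot: [[0.151, 0.005, 0.989], [-0.988, -0.012, 0.151], [0.013, -1.0, 0.003]]
force: [0.5, -21.0, -7.4]
opening: 0.007
```

```bash
python3 - <<'E'
from h import *
s=read_state();print(s["position"].round(4),s["force"].round(1))
for n in("top","side"):
    c=capture(n)
    for k,z in(("push_face",.06),("pocket",.034),("bush_mid",.0565),("pin_knob",.104)):
        for m in mark_of(c,k)[:2]: print(n,k,round(m["p"],2),world(c,m["pixel"],s,z).round(3),world(c,m["pixel"],s).round(3))
E
```

```text
[ 0.6222 -0.1529  0.0525] [  0.5 -21.   -7.4]
top pocket 0.88 [ 0.602 -0.04   0.034] [ 0.602 -0.04   0.033]
top bush_mid 0.61 [ 0.763 -0.223  0.056] [ 0.767 -0.226  0.042]
top bush_mid 0.54 [ 0.6   -0.037  0.056] [ 0.603 -0.039  0.033]
top pin_knob 0.49 [0.591 0.034 0.104] [0.591 0.034 0.104]
side push_face 0.8 [ 0.621 -0.139  0.06 ] [ 0.591 -0.19   0.141]
side push_face 0.5 [ 0.406 -0.107  0.06 ] [ 0.406 -0.084  0.026]
side pocket 0.74 [ 0.599 -0.031  0.034] [ 0.59  -0.052  0.062]
side bush_mid 0.86 [ 0.768 -0.109  0.056] [ 0.775 -0.101  0.044]
side bush_mid 0.57 [ 0.604 -0.033  0.056] [ 0.597 -0.051  0.079]
side pin_knob 0.48 [0.593 0.032 0.104] [0.594 0.033 0.103]
```

The shuttle is at the stop: commanding 3 mm more gave no advance while the force rose to 21 N, and the pocket has moved about 62 mm. I'll retreat smoothly so the spring returns it to the pin.

Request:
send_rows(
  moves="0 5 0 0 0; 0 8 0 0 0; 0 10 0 0 0; 0 12 0 0 0; 0 12 0 0 0; 0 12 0 0 0; 0 15 0 0 0; 0 20 0 0 0; 0 20 0 0 0; 0 20 0 0 0; 0 0 -30 0 0; 0 0 -30 0 0; 0 0 -30 0 0; 0 0 0 0 0; 0 0 0 0 0",
)

```text
time_s: 8.37
position: [0.6416, -0.2786, 0.1453]
tcp_rot: [[0.149, 0.004, 0.989], [-0.989, -0.002, 0.149], [0.003, -1.0, 0.004]]
force: [-1.4, 1.0, -0.4]
opening: 0.007
```

```bash
python3 - <<'E'
from h import *
s=read_state();print(s["position"].round(4),s["force"].round(1))
for n in("top","side"):
    c=capture(n);cv2.imwrite(f"pics/{n}2.png",c["image"])
    for k,z in(("push_face",.06),("pocket",.034),("bush_mid",.0565),("pin_knob",.104),("spare_bush",0),("oil_jar",0),("screwdriver",0)):
        for m in mark_of(c,k)[:2]: print(n,k,round(m["p"],2),world(c,m["pixel"],s,z).round(3),world(c,m["pixel"],s).round(3))
a=np.hstack([cv2.resize(cv2.imread(f"pics/{n}2.png")[y:y+240,x:x+240],(400,400)) for n,y,x in(("top",90,200),("side",150,160))]);cv2.imwrite("pics/d.png",a)
E
```

```text
[ 0.6416 -0.2786  0.1453] [-1.4  1.  -0.4]
top push_face 0.77 [ 0.617 -0.174  0.06 ] [ 0.613 -0.169  0.084]
top pocket 0.78 [ 0.605 -0.062  0.034] [ 0.605 -0.062  0.034]
top bush_mid 0.68 [ 0.779 -0.081  0.056] [ 0.796 -0.087 -0.001]
top bush_mid 0.46 [ 0.601 -0.073  0.056] [ 0.604 -0.075  0.034]
top pin_knob 0.58 [0.595 0.033 0.104] [0.595 0.033 0.104]
top spare_bush 0.73 [ 0.724 -0.007  0.   ] [ 0.723 -0.007  0.002]
top spare_bush 0.29 [ 0.631 -0.185  0.   ] [ 0.618 -0.169  0.084]
side push_face 0.67 [ 0.622 -0.174  0.06 ] [ 0.624 -0.171  0.055]
side pocket 0.81 [ 0.608 -0.069  0.034] [ 0.601 -0.085  0.057]
side bush_mid 0.93 [ 0.599 -0.07   0.056] [ 0.594 -0.082  0.074]
side bush_mid 0.57 [ 0.757 -0.252  0.056] [ 0.764 -0.246  0.044]
side pin_knob 0.5 [0.591 0.033 0.104] [0.591 0.033 0.104]
side spare_bush 0.4 [ 0.721 -0.009  0.   ] [ 0.598 -0.204  0.255]
side spare_bush 0.36 [ 0.599 -0.022 -0.   ] [ 0.588 -0.05   0.038]
side oil_jar 0.95 [0.467 0.044 0.   ] [0.464 0.017 0.032]
side oil_jar 0.7 [ 0.646 -0.141  0.   ] [ 0.626 -0.171  0.054]
side screwdriver 0.96 [ 0.403 -0.057  0.   ] [ 0.403 -0.074  0.024]
```

View pics/d.png

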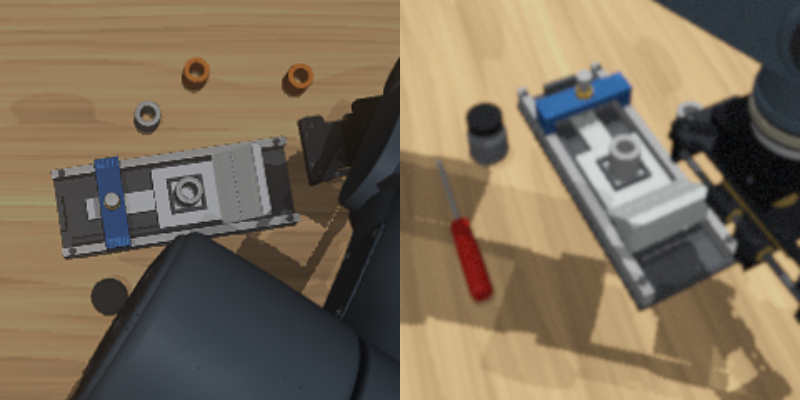

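The shuttle rests at mid position: the face is at y ≈ -0.174, about 30 mm in from the start. The bush stands in its pocket, the pin is down, and the robot is clear of everything.

```bash
python3 -c "
from rig import *
print(hand_in())"
```

```text
the job is handed in; nothing more can be done
None
```

The job is done and handed in at about 8.5 s of the 43 s allowed. I pushed the shuttle's end plate with closed fingertips until it was fully in. Commanding 3 mm more gave no movement, and the force rose to about 21 N. I then backed off so the spring could bring the shuttle back to the stop pin.

Last checks:
- **Shuttle:** both cameras put the push face about 30 mm in from its start, which is the mid position.
- **Bush and pin:** the bush stands in its pocket. The pin knob reads 104 mm high, so the pin is down.
- **Other things:** the spare bush, oil jar and screwdriver were found within about 1 cm of their first readings, which is the networks' scatter. The top camera did not find the jar or screwdriver in the last look because the arm hid part of that view; the side camera did.
- **Robot:** clear of everything, with about zero force on the tool.

Some readings disagreed by up to about 1 cm: at mid position the pocket's y was -0.062 from the top camera and -0.069 from the side. The networks also gave a few wrong matches (orange look-alikes, the robot), which I set aside.

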